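# Cap the inspection camera

## Robot

A 7-joint arm with a two-finger parallel gripper is mounted at the origin on a cart in front of the work surface, level with it; the furniture and walls round the work are solid. World frame = base frame: x ahead of the robot, y to its left, z up, the work surface at z = 0. Lengths are in m, angles in rad, forces in N, time in s.
With the tool pointing down it reaches from about 0.4 to 0.85 m from the base axis. Payload 4.5 kg.
Tool frame: the origin (TCP) lies midway between the tips of the shut fingers; the grasp point (between the pads) lies 19 mm behind it; x points along the fingers, y is the direction in which the jaws open and shut, and the axes are right-handed (so a half turn about x gives the same grasp; the last joint's range is limited). The gripper opens to 88 mm and grips with 3 to 60 N. Pads are 18 mm wide; open, the fingers measure 123 mm over their backs; the gripper's body (75 mm by 187 mm) begins 45 mm behind the grasp point.
Start: joints at [1.26, 0.689, -0.195, 1.565, 0.157, 0.902, -0.215], TCP at [0.211, -0.588, 0.239] pointing down, gripper open.
Joint ranges: [-3.01, 3.01], [-0.46, 2.08], [-1.47, 1.51], [0.13, 2.56], [-1, 4.14], [0.04, 2.09], [-2.66, 2.66]. Speed limits (rad/s): [2.57, 2.57, 3.14, 3.14, 3.14, 3.14, 3.14].

## Interface

Orientations are given as a unit quaternion [x, y, z, w].
In Python, from plant import r, eyes gives the robot as it stands.
- The arm moves only by the shell command python3 -m pendant 'ROWS' [FORCE]. ROWS is JSON, a list that holds one entry, the list of rows, each a list of 7 numbers: the turn, a rotation vector about the tool's x, y, z in rad, then the shift along the tool's x, y, z in cm, then the finger opening in cm, from 0 to 8.81. A call has 1 to 10 rows; each row shifts and turns the commanded pose from where the row before left it, along the tool's axes as they then stand; what a row does not reach is not made up. A row lasts 1/12 s, in which the tool goes at most 41.7 mm and 7.16 degrees, less where a joint would pass 70% of its speed; a pose out of reach is approached as far as the arm can. A call is refused whole if a number of a shift passes 4.17 or a number of a turn 0.125, either way. A call with a gripper value outside its range is refused whole. The fingers move at their own pace and stop on an object; FORCE is the grip in N (left out, the last holds). Time passes only in rows, so rows that do not move let the fingers close. It gives the time, the measured TCP pose, the force and the opening at its end, in the units of the state.
- r.get_state(): the state, without advancing time (a new reading comes with each control period).
- eyes.snapshot(name): name is "scene" or "top"; returns the picture (384x512x3 uint8, red, green, blue); there is no depth.
- eyes.camera_info(name): a dict with "fovy" (degrees; the focal length in pixels is half the picture's height over the tangent of half this angle, whatever the lens; pixels are square), "cx", "cy" (the principal point, pixels), "world_from_camera" (4x4, takes a point from camera to world coordinates). Camera axes: x right, y up, looking along -z (the intrinsics and any distortion apply to the point x, -y, -z); pixel columns grow to the right and rows downward; lengths in m; the calibration is good to about 2 mm. A picture is of the moment at which its call begins. camera_info takes no time and is no camera call.
- r.finish_job(): hands the job in, once; it reports no verdict.
The state is a dict: "clock": time; "q": joint angles; "qd": joint speeds; "joint_torque": joint torques, N m; "tool_pos": TCP position; "eef_rot": TCP orientation; "contact_force": force on the tool from outside, world axes, zero at the start; "moment": the same for the moment, N m; "opening": opening from 0.0 (shut) to 1.0 (fully open).
Only numpy, scipy, OpenCV 4.12 (cv2) and the standard library are available. Lean on these libraries where they do the work, as an engineer would, in place of code of your own. Each camera call takes 0.05 s, during which the arm holds its last target.

## Task

The work is done, so protect the tilted inspection camera's lens: pinch the two sprung tabs of the dust cap together, lift the cap out of the round keeper on the bench, and fit it squarely and fully home in the lens mouth. Let the tabs spring out under the lens rim so that the cap is locked on flush, and leave the other things on the bench where they stand.

Things in the scene. Friction and masses are not known exactly. Their poses are not given: they have to be found in the camera images.
- cap: Dust cap: black flange disc 64 mm across, 3 mm thick, with two upright grey grip ribs on it. Origin: centre of the flange's underside, which rests on a mouth's rim; z points out of the ribs' side, y from rib to rib. Ribs: 20 mm along x, 6 mm thick, 3.5 to 21 mm above the origin; outer faces 38 mm apart at rest, 26 mm pinched to the stops. About 60 g. Starts locked in the keeper, yaw within 52 degrees of 0
- tab_a (a joint): inward travel of the cap's +y tab (rib and hook), m: 0 = sprung out, 0.006 = fully pinched. The spring pushes outward with about 2 N at 0 and 5.5 N when pinched. Its hook lies below the flange: 14 mm along x, 5.4 to 8.6 mm below the cap's origin, its end 27 mm from the cap's axis at rest and 21 mm when pinched
- tab_b (a joint): the same for the cap's -y tab. Besides the hooks, only a shallow round spigot stands below the flange: 47 mm across at the flange, tapering to 42 mm, 3.5 mm deep; it centres the cap in the mouth
- keeper_mouth (a point): centre of the mouth, in the plane of the rim, of the keeper: a fixed aluminium puck 65 mm across on a dark foot 78 mm across, rim 22 mm above the table; z straight up. Mouth: opening 49 mm across through a lip 4 mm thick, below it a groove 57 mm across; 14 mm deep in all
- lens_mouth (a point): centre of the camera lens's mouth, in the plane of its rim (aluminium ring 65 mm across), 131 mm above the table. z points out along the lens axis, leaning 33 degrees from vertical roughly toward the robot; y is level. Same mouth as the keeper's, glass 10 mm down. The pinched hooks pass the lip with 2 mm to spare at any turn about the axis. Cap locked on: its origin is here, its z along this z
- camera_stand: the camera's fixed stand: foot 120 x 100 x 10 mm with two upright plates, 85 mm high, that hold the camera; origin at the centre of the foot's underside; the lens leans to its -x side. The lens is 65 mm across for 27 mm below its rim, narrower behind
- felt_bob: bystander: felt wheel lying flat, 40 mm across, 12 mm high; origin at the centre of its underside
- v_block: bystander: steel V-block, 34 x 40 mm, 28 mm high; origin at the centre of its underside
- pin_vial: bystander: white plastic vial standing upright, 24 mm across, 58 mm high; origin at the centre of its underside
- loupe: bystander: black eye loupe standing on the table, 38 mm across, 32 mm high; origin at the centre of its underside
- brass_bar_2: bystander: square brass offcut, 12 x 52 x 12 mm, lying; origin at the centre of its underside
- oil_bottle: bystander: small oiler with a needle, standing, 28 mm across, 93 mm high; origin at the centre of its underside
Mind the look-alikes: they are no part of the job. Leave any red look-alike of the part that bears keeper_mouth alone. What is shaped like the cap but blue is not meant.

How it is judged:
On the way:
1. the cap is unlocked and lifted at least 30 mm out of the keeper (z of cap in the frame of keeper_mouth above 0.03 m), for 0.2 s.
At the end, for the whole second after the job is handed in: the cap sits flush in the lens mouth, ribs outward (its origin within 3 mm of the mouth's centre, its axis within 0.06 rad of the lens axis), both tabs sprung out to within 1.5 mm of rest, the cap at rest and let go (distance between cap and lens_mouth below 0.003 m and angle between the z axis of cap and the z axis of lens_mouth, either way round below 0.06 rad and angle between cap's own z axis and vertical below 1 rad and value of joint each of tab_a, tab_b below 0.0015 m and linear speed of cap below 0.02 m/s); the robot touches nothing.
It fails at once if a bystander is moved more than 30 mm or tipped over (distance of any of felt_bob, v_block, pin_vial, loupe, brass_bar_2, oil_bottle from where it was at the start of the episode above 0.03 m or angle between any of felt_bob, v_block, pin_vial, loupe, brass_bar_2, oil_bottle's own z axis and vertical above 0.5 rad).
It also fails if it takes over 40 s, if anything falls off the work surface, if the arm or the gripper's body presses on something with over 40 N, if the wrist force passes 120 N, or if a joint passes its speed limit or range.

## Working session

There is one attempt and no reset: what is moved stays moved. The work goes in short steps, Python scripts to look and compute and a shell command to move; the robot and the scene stay as the last step left them, time stands still between calls to the robot, and variables do not carry over. Pictures are saved under pics/ and viewed, and the job is handed in when it is done.

```bash
ls; mkdir -p pics
python3 - <<'E'
from plant import r, eyes
import cv2, numpy as np
for n in ["scene","top"]:
    im=eyes.snapshot(n); cv2.imwrite(f"pics/{n}0.png",cv2.resize(im[:,:,::-1],None,fx=1.5,fy=1.5,interpolation=cv2.INTER_CUBIC))
    print(n,eyes.camera_info(n))
print(r.get_state())
E
```

```text
pics
scene {'fovy': 55.06780194696604, 'cx': 254.14976141474156, 'cy': 193.58705694355538, 'world_from_camera': array([[-0.74737861,  0.49939251, -0.43821493,  0.10332875],
       [-0.66417575, -0.57864927,  0.47332398,  0.49425239],
       [-0.0171983 ,  0.64480395,  0.76415449,  0.84845951],
       [ 0.        ,  0.        ,  0.        ,  1.        ]])}
top {'fovy': 48.759389340369765, 'cx': 258.72581107115377, 'cy': 197.06985245698422, 'world_from_camera': array([[-0.00858787,  0.98926759, -0.14586256,  0.37034944],
       [-0.99991131, -0.00998042, -0.00881783,  0.02140123],
       [-0.01017896,  0.1457739 ,  0.98926557,  1.19642211],
       [ 0.        ,  0.        ,  0.        ,  1.        ]])}
{'clock': 0.1, 'q': array([ 1.2598273 ,  0.68989954, -0.19451635,  1.56618955,  0.15731548,
        0.90251487, -0.21508156]), 'qd': array([-1.29724258e-03, -3.14163938e-03,  4.32463300e-04, -1.63955498e-03,
        7.38098024e-05,  4.83559053e-04,  4.54067467e-04]), 'joint_torque': array([-2.63219983e-03, -5.28495204e+01, -1.27194431e+00, -1.53834754e+01,
       -5.27228834e-02,  1.98090740e-03,  6.09800713e-05]), 'tool_pos': array([ 0.21100592, -0.58772334,  0.23800396]), 'eef_rot': array([-0.69647633, -0.12187869,  0.69676452, -0.12077048]), 'contact_force': array([ 0.21062947, -0.53106749, -0.3912444 ]), 'moment': array([ 0.02857857, -0.0192424 , -0.01132593]), 'opening': 0.9971655280475714}
```

View pics/scene0.png

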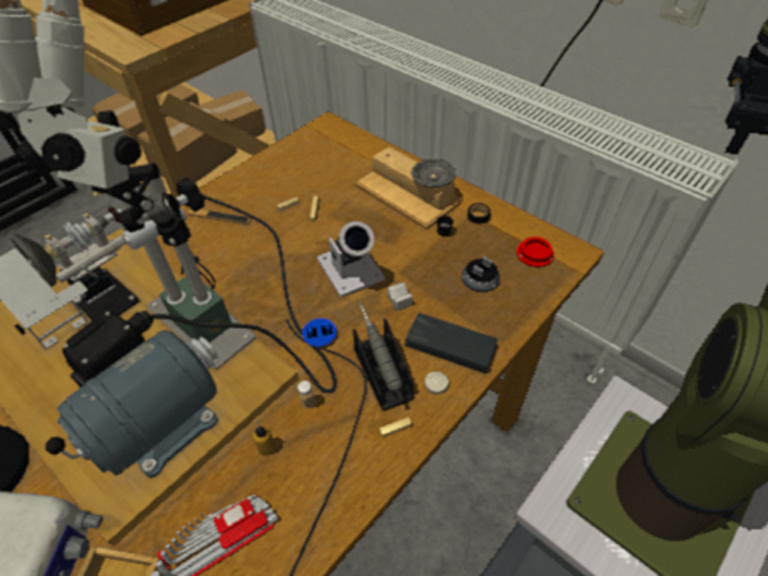

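View pics/top0.png

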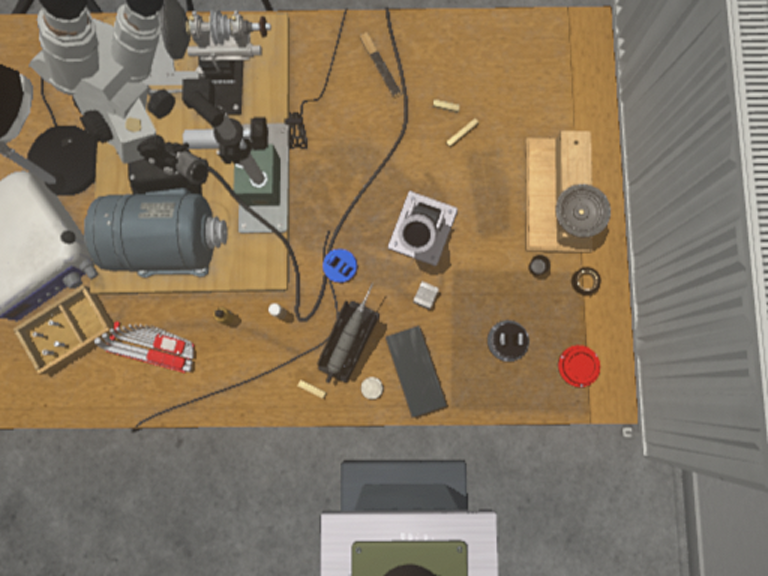

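```bash
cat > h.py <<'E'
import numpy as np, cv2
from scipy.spatial.transform import Rotation as R
from plant import r, eyes
def K(n):
    c=eyes.camera_info(n); f=192/np.tan(np.radians(c['fovy']/2)); return f,c['cx'],c['cy'],c['world_from_camera']
def proj(n,P):
    f,cx,cy,T=K(n); P=np.atleast_2d(P); p=(P-T[:3,3])@T[:3,:3]
    return np.c_[cx+f*p[:,0]/-p[:,2], cy-f*p[:,1]/-p[:,2]]
def ray(n,u,v):
    f,cx,cy,T=K(n); d=T[:3,:3]@np.array([(u-cx)/f,-(v-cy)/f,-1]); return T[:3,3],d/np.linalg.norm(d)
def atz(n,u,v,z):
    o,d=ray(n,u,v); return o+d*(z-o[2])/d[2]
def tri(a,b):
    A=np.zeros((3,3));B=np.zeros(3)
    for n,uv in (("scene",a),("top",b)):
        o,d=ray(n,*uv); M=np.eye(3)-np.outer(d,d); A+=M;B+=M@o
    return np.linalg.solve(A,B)
def crop(n,im,c,w,h,s,name):
    u,v=int(c[0]-w/2),int(c[1]-h/2)
    cv2.imwrite(name,cv2.resize(im[v:v+h,u:u+w,::-1],None,fx=s,fy=s,interpolation=cv2.INTER_CUBIC)); return u,v
E
python3 - <<'E'
from h import *
for n,c,l in [("scene",(321,182),(238,168)),("top",(339,227),(280,153))]:
    im=eyes.snapshot(n); np.save(f"pics/{n}.npy",im)
    a=crop(n,im,c,48,40,8,"a.png");b=crop(n,im,l,48,40,8,"b.png")
    cv2.imwrite(f"pics/c_{n}.png",np.hstack([cv2.imread("a.png"),cv2.imread("b.png")])); print(n,a,b)
E
```

```text
scene (297, 162) (214, 148)
top (315, 207) (256, 133)
```

View pics/c_scene.png

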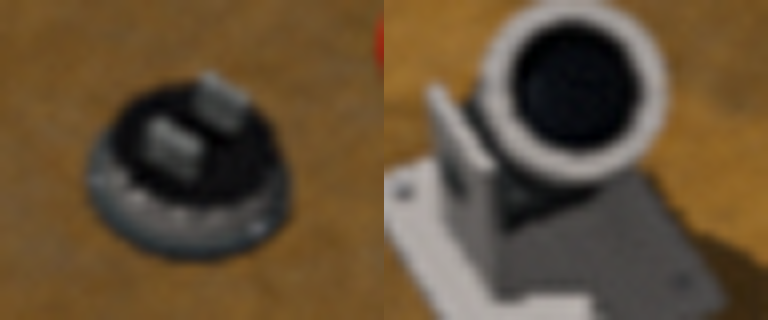

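View pics/c_top.png

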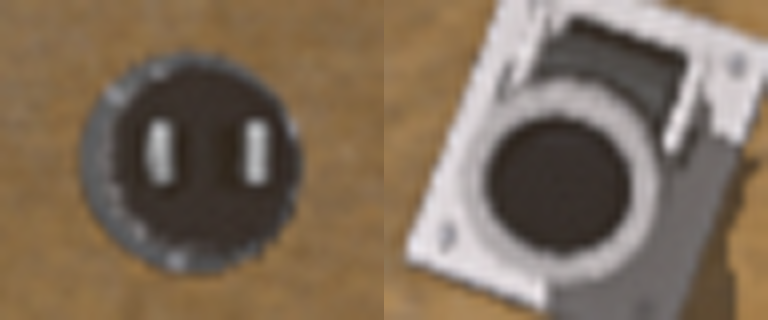

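```bash
cat > fit.py <<'E'
from h import *
from scipy.optimize import minimize
from scipy.ndimage import map_coordinates, gaussian_filter
t=np.linspace(0,2*np.pi,120,endpoint=False)
I={n:gaussian_filter(np.load(f"pics/{n}.npy").astype(float).mean(2),0.4) for n in("scene","top")}
def samp(n,P): p=proj(n,P); return map_coordinates(I[n],[p[:,1],p[:,0]],order=1)
def circ(c,Rm,rad,z): return c+(np.c_[rad*np.cos(t),rad*np.sin(t),0*t+z])@Rm.T
def lensR(yaw,lean=np.radians(33)): # z leans toward direction yaw; y level
    z=np.array([np.sin(lean)*np.cos(yaw),np.sin(lean)*np.sin(yaw),np.cos(lean)]); 
    y=np.cross(z,[0,0,1.]);y/=np.linalg.norm(y); return np.c_[np.cross(y,z),y,z]
def lens_score(p,cams):
    c=np.array([p[0],p[1],.131]);Rm=lensR(p[2]);s=0
    for n in cams:
        s+=np.mean(samp(n,circ(c,Rm,.0265,0))-samp(n,circ(c,Rm,.0225,0)))
    return -s
def cap_score(p,cams):
    c=np.array([p[0],p[1],.022]);Rm=R.from_euler('z',p[2]).as_matrix();s=0
    for n in cams:
        s+=np.mean(samp(n,circ(c,Rm,.034,.003))-samp(n,circ(c,Rm,.030,.003)))
        for sg in(1,-1):
            g=np.linspace(-1,1,9)
            X,Y=np.meshgrid(g*.0085,sg*.016+np.linspace(-1,1,5)*.0022);q=np.c_[X.ravel(),Y.ravel(),0*X.ravel()+.021]
            s+=1.0*np.mean(samp(n,c+q@Rm.T))
            per=np.vstack([[a*.0125,sg*.016+b*.0055,.021] for a,b in [(1,0),(-1,0),(1,1),(1,-1),(-1,1),(-1,-1),(0,1),(0,-1),(.5,1),(-.5,1),(.5,-1),(-.5,-1)]])
            s-=np.mean(samp(n,c+per@Rm.T))
    return -s
def best(f,x0s,cams):
    rs=[minimize(f,x0,args=(cams,),method='Nelder-Mead',options=dict(initial_simplex=np.array(x0)+np.array([[0,0,0],[.006,0,0],[0,.006,0],[0,0,.3]]),xatol=1e-5)) for x0 in x0s]
    b=min(rs,key=lambda q:q.fun); return b.x,b.fun
E
python3 - <<'E'
from fit import *
print("lens tri",tri((238.7-.3,158.8),(277.8,155.8)))
c0=atz("top",280+(205/8-24)-.5-0+59-.0,227+(158/8-20)-.5,.025);print("cap0",c0)
print("cap tops mid", atz("top",340.5,225.5,.043), tri((319.5,178.5),(340.5,225.6)))
l0=atz("top",277.5,155.6,.131);print(l0)
for cams in(["top"],["scene"],["top","scene"]):
    print(cams,best(lens_score,[[l0[0],l0[1],a] for a in(2.7,3.14,3.5)],cams), best(cap_score,[[c0[0],c0[1],a] for a in(-.6,-.3,0,.3,.6)],cams))
p,_=best(lens_score,[[l0[0],l0[1],3.14]],["top","scene"]);q,_=best(cap_score,[[c0[0],c0[1],0]],["top","scene"])
for n in("scene","top"):
    im=cv2.resize(np.load(f"pics/{n}.npy")[:,:,::-1],None,fx=6,fy=6,interpolation=cv2.INTER_CUBIC)
    def dr(P,col): cv2.polylines(im,[np.int32((proj(n,P)+.5)*6-.5)],True,col,1)
    c=np.array([p[0],p[1],.131]);Rm=lensR(p[2]);dr(circ(c,Rm,.0245,0),(0,255,0));dr(circ(c,Rm,.0325,0),(0,0,255));dr(circ(c,Rm,.0325,-.027),(255,0,0))
    c=np.array([q[0],q[1],.022]);Rm2=R.from_euler('z',q[2]).as_matrix();dr(circ(c,Rm2,.032,.003),(0,255,0));dr(circ(c,Rm2,.0325,0),(255,0,0));dr(circ(c,Rm2,.039,-.022),(255,0,255))
    for sg in(1,-1): dr(c+np.array([[a*.01,sg*.016+b*.003,.021] for a,b in[(1,1),(1,-1),(-1,-1),(-1,1)]])@Rm2.T,(0,0,255))
    a=np.int32(proj(n,p[:2].tolist()+[.131])[0]*6);b=np.int32(proj(n,q[:2].tolist()+[.022])[0]*6)
    cv2.imwrite(f"pics/o_{n}.png",np.hstack([im[v-170:v+170,u-190:u+190] for u,v in(a,b)]))
E
```

```text
lens tri [ 0.63559259 -0.01949226  0.12590913]
cap0 [ 0.45935371 -0.19224343  0.025     ]
cap tops mid [ 0.46001705 -0.1900531   0.043     ] [ 0.46389933 -0.19215804  0.02333495]
[ 0.63501652 -0.01843205  0.131     ]Traceback (most recent call last):
  File "<stdin>", line 7, in <module>
  File "fit.py", line 28, in best
    rs=[minimize(f,x0,args=(cams,),method='Nelder-Mead',options=dict(initial_simplex=np.array(x0)+np.array([[0,0,0],[.006,0,0],[0,.006,0],[0,0,.3]]),xatol=1e-5)) for x0 in x0s]
        ~~~~~~~~^^^^^^^^^^^^^^^^^^^^^^^^^^^^^^^^^^^^^^^^^^^^^^^^^^^^^^^^^^^^^^^^^^^^^^^^^^^^^^^^^^^^^^^^^^^^^^^^^^^^^^^^^^^^^^^^^^^^^^^^^^^^^^^^^^^^^^^^^^^^^^^^^
    res = _minimize_neldermead(fun, x0, args, callback, bounds=bounds,
                               **options)
    fxr = func(xr)
    fx = function(np.copy(x), *(wrapper_args + args))
  File "fit.py", line 23, in cap_score
    s+=1.0*np.mean(samp(n,c+q@Rm.T))
                   ~~~~^^^^^^^^^^^^
  File "fit.py", line 6, in samp
    def samp(n,P): p=proj(n,P); return map_coordinates(I[n],[p[:,1],p[:,0]],order=1)
                     ~~~~^^^^^
  File "h.py", line 7, in proj
    f,cx,cy,T=K(n); P=np.atleast_2d(P); p=(P-T[:3,3])@T[:3,:3]
              ~^^^
  File "h.py", line 5, in K
    c=eyes.camera_info(n); f=192/np.tan(np.radians(c['fovy']/2)); return f,c['cx'],c['cy'],c['world_from_camera']
ValueError: time passes only in moves, steps and waits
```

```bash
python3 -c "
import cv2,numpy as np
cv2.imwrite('pics/o2.png',cv2.resize(np.vstack([cv2.imread('pics/o_scene.png'),cv2.imread('pics/o_top.png')]),(670,600)))"
```

```text
[ WARN:0@0.018] global loadsave.cpp:275 findDecoder imread_('pics/o_scene.png'): can't open/read file: check file path/integrity
[ WARN:0@0.018] global loadsave.cpp:275 findDecoder imread_('pics/o_top.png'): can't open/read file: check file path/integrity
Traceback (most recent call last):
cv2.error: OpenCV(4.12.0) :-1: error: (-5:Bad argument) in function 'resize'
> Overload resolution failed:
>  - src data type = object is not supported
>  - Expected Ptr<cv::UMat> for argument 'src'
```

Too many camera_info calls; cache them.

```bash
python3 - <<'E'
s=open('h.py').read()
s=s.replace("def K(n):","import functools\n@functools.lru_cache(None)\ndef K(n):")
open('h.py','w').write(s)
E
cat > ov.py <<'E'
from fit import *
def overlay(p,q,out):
    rows=[]
    for n in("scene","top"):
        im=cv2.resize(np.load(f"pics/{n}.npy")[:,:,::-1],None,fx=6,fy=6,interpolation=cv2.INTER_CUBIC)
        def dr(P,col): cv2.polylines(im,[np.int32((proj(n,P)+.5)*6-.5)],True,col,1)
        c=np.array([p[0],p[1],.131]);Rm=lensR(p[2]);dr(circ(c,Rm,.0245,0),(0,255,0));dr(circ(c,Rm,.0325,0),(0,0,255));dr(circ(c,Rm,.0325,-.027),(255,0,0))
        c=np.array([q[0],q[1],.022]);Rm2=R.from_euler('z',q[2]).as_matrix();dr(circ(c,Rm2,.032,.003),(0,255,0));dr(circ(c,Rm2,.0325,0),(255,0,0));dr(circ(c,Rm2,.039,-.022),(255,0,255))
        for sg in(1,-1): dr(c+np.array([[a*.01,sg*.016+b*.003,.021] for a,b in[(1,1),(1,-1),(-1,-1),(-1,1)]])@Rm2.T,(0,0,255))
        a=np.int32(proj(n,p[:2].tolist()+[.131])[0]*6);b=np.int32(proj(n,q[:2].tolist()+[.022])[0]*6)
        rows.append(np.hstack([im[v-145:v+145,u-190:u+190] for u,v in(a,b)]))
    cv2.imwrite(out,np.vstack(rows))
E
python3 - <<'E'
from ov import *
l0=atz("top",277.5,155.6,.131);c0=atz("top",339.5,226,.025)
for cams in(["top"],["scene"],["top","scene"]):
    print(cams,best(lens_score,[[l0[0],l0[1],a] for a in(2.7,3.14,3.5)],cams), best(cap_score,[[c0[0],c0[1],a] for a in(-.6,-.3,0,.3,.6)],cams))
p,_=best(lens_score,[[l0[0],l0[1],3.14]],["top","scene"]);q,_=best(cap_score,[[c0[0],c0[1],0]],["top","scene"])
overlay(p,q,"pics/o2.png")
E
```

```text
['top'] (array([ 0.63461313, -0.01796515,  2.81290994]), np.float64(-83.64341915864833)) (array([ 0.45987831, -0.19043765, -0.01548873]), np.float64(-196.96284869459296))
['scene'] (array([ 0.63478041, -0.01555046,  2.97835578]), np.float64(-78.78507302974549)) (array([ 4.60105630e-01, -1.88055238e-01, -3.72714597e-04]), np.float64(-91.66655948565705))
['top', 'scene'] (array([ 0.63472688, -0.017093  ,  2.90805411]), np.float64(-155.30587420503653)) (array([ 0.4600716 , -0.18994396, -0.02268514]), np.float64(-276.065075167652))
```

View pics/o2.png

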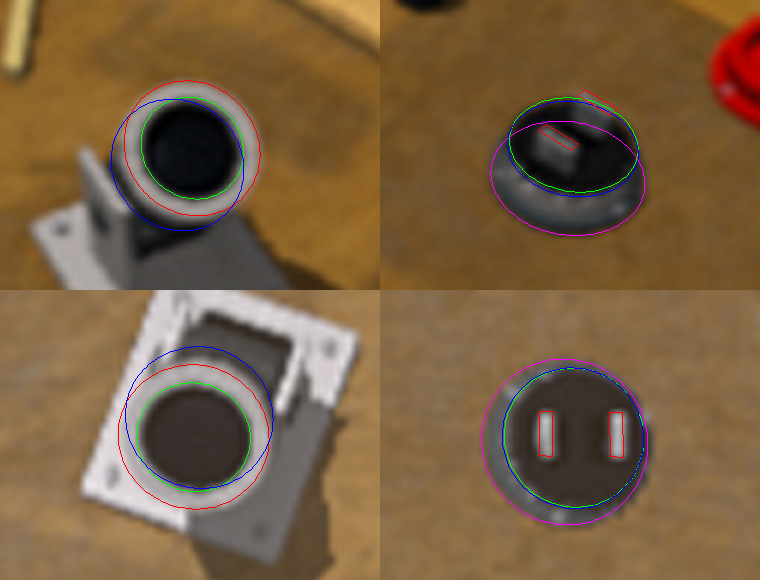

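Run:
```python
from ov import *
im=np.load("pics/top.npy"); u,v=245,120
cv2.imwrite("pics/foot.png",cv2.resize(im[v:v+60,u:u+70,::-1],None,fx=10,fy=10,interpolation=cv2.INTER_CUBIC))
```

```text
(no output)
```

View pics/foot.png

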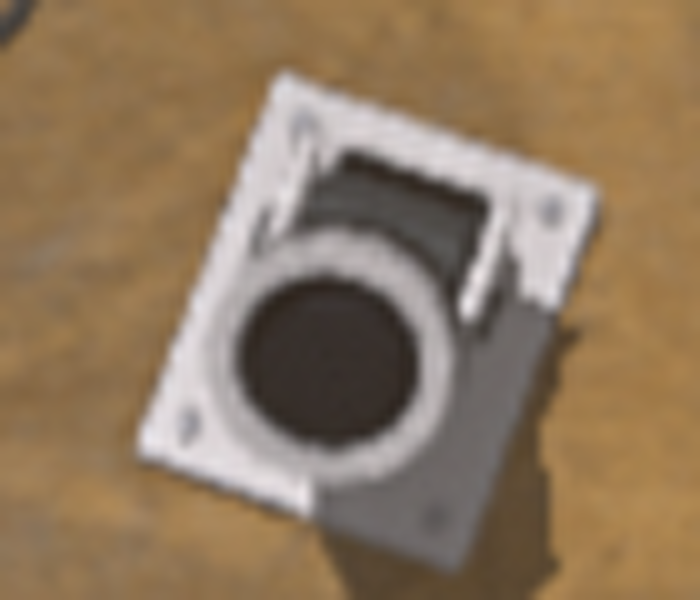

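Run:
```python
from ov import *
C=np.array([[283,68],[602,187],[462,575],[135,458]])
W=np.array([atz("top",245+(x+.5)/10-.5,120+(y+.5)/10-.5,.01)[:2] for x,y in C])
print(W, W.mean(0))
for i,j in((0,3),(1,2)):
    d=W[j]-W[i];print(np.linalg.norm(d),np.arctan2(d[1],d[0]))
for i,j in((1,0),(2,3)):
    d=W[j]-W[i];print(np.linalg.norm(d),np.arctan2(d[1],d[0])+np.pi/2)
for cam in("top","scene"):
    f=lambda x,cams: lens_score([x[0],x[1],2.77],cams)
    from scipy.optimize import minimize
    print(cam,minimize(f,[.635,-.017],args=([cam],),method='Nelder-Mead',options=dict(initial_simplex=[[.635,-.017],[.639,-.017],[.635,-.013]])).x)
s=r.get_state();print(R.from_quat(s['eef_rot']).as_matrix())
```

```text
[[ 0.75224585 -0.01078127]
 [ 0.71555936 -0.10235228]
 [ 0.60199998 -0.05973689]
 [ 0.63707396  0.03312268]] [ 0.67671979 -0.03493694]
0.12325633143325553 2.7773942458365335
0.1212922196289209 2.7825855686877787
0.09864658007732692 2.7605394765591367
0.09926269567485208 2.7804483644725613
top [ 0.63459466 -0.01799517]
scene [ 0.63490074 -0.01563562]
[[-4.55873414e-04  3.38096163e-01 -9.41111458e-01]
 [ 1.01218439e-03 -9.41110918e-01 -3.38096459e-01]
 [-9.99999384e-01 -1.10670752e-03  8.68117877e-05]]
```

```bash
cat > go.py <<'E'
from h import *
from fit import lensR
CAP=np.array([.460,-.1897,.022]); CY=-.015
LENS=np.array([.6347,-.0170,.131]); LR=lensR(2.776)
def state(): 
    s=r.get_state(); return s,np.array(s['tool_pos']),R.from_quat(s['eef_rot'])
def rep(P,Rt=None):
    s,p,q=state()
    print("t%.2f"%s['clock'],"pos",p.round(4),"q",np.round(s['q'],2),"F",np.round(s['contact_force'],1),"M",np.round(s['moment'],2),"open_mm %.1f"%(s['opening']*88.1))
    print("shift cm",(q.inv().apply(P-p)*100).round(2), "turn",None if Rt is None else (q.inv()*Rt).as_rotvec().round(3))
RCAP=R.from_matrix(np.c_[[0,0,-1],[np.sin(CY),-np.cos(CY),0],np.cross([0,0,-1],[np.sin(CY),-np.cos(CY),0])])
E
python3 - <<'E'
from go import *
print(RCAP.as_matrix().round(3)); rep(CAP+[0,0,.098],RCAP)
print(proj("scene",r.get_state()['tool_pos']))
E
```

```text
[[-0.    -0.015 -1.   ]
 [ 0.    -1.     0.015]
 [-1.     0.    -0.   ]]
t0.20 pos [ 0.2111 -0.5879  0.2382] q [ 1.26  0.69 -0.19  1.57  0.16  0.9  -0.22] F [0.2 0.3 0.1] M [0.02 0.01 0.01] open_mm 87.8
shift cm [ 11.85 -29.04 -36.89] turn [0.36  0.    0.001]
[[487.05021749  90.7159002 ]]
```

Possible confusions (top image px): the black cap on the aluminium keeper at (339,227), the blue cap at (227,177), the red keeper at (386,244), and the round black items at (360,177) and (391,187). I choose (339,227). The crop shows a black flange with two grey ribs on an aluminium puck with a dark foot.

```bash
python3 -m pendant '[[[0,0,0,0,-2,-2.6,8.8],[0,0,0,0,-2.2,-2.9,8.8],[0,0,0,0,-2.2,-2.9,8.8],[0,0,0,0,-2.2,-2.9,8.8],[0,0,0,0,-2.2,-2.9,8.8],[0,0,0,0.5,-2.2,-2.9,8.8],[0,0,0,0.5,-2.2,-2.9,8.8],[0,0,0,0.5,-2.2,-2.9,8.8],[0,0,0,0.5,-2.2,-2.9,8.8],[0,0,0,0.5,-2.2,-2.9,8.8]]]' 20; python3 -c "
from go import *
rep(CAP+[0,0,.098],RCAP)"
```

```text
clock: 1.03
tool_pos: [0.4084, -0.2845, 0.2136]
eef_rot: [0.697, 0.121, -0.697, 0.121]
contact_force: [0.3, -0.2, 0.2]
opening: 0.998
t1.03 pos [ 0.4084 -0.2845  0.2136] q [ 0.61  0.56 -0.15  1.97  0.14  0.62 -0.85] F [ 0.3 -0.2  0.2] M [-0.05 -0.06 -0.03] open_mm 87.9
shift cm [ 9.36 -7.18 -8.06] turn [ 0.36 -0.   -0.  ]
```

```bash
python3 -m pendant '[[[0.12,0,0,2,0,0,8],[0.12,0,0,2,0,0,7],[0.12,0,0,2,0,0,6],[0,0,0,1.4,-2.4,-1.2,6],[0,0,0,1,-2.4,-1.2,6],[0,0,0,1,-2.4,-1.2,6],[0,0,0,0,-2.2,-1.2,6],[0,0,0,0,0,0,6],[0,0,0,0,0,0,6]]]' 20; python3 -c "
from go import *
rep(CAP+[0,0,.098],RCAP)"
```

```text
clock: 1.78
tool_pos: [0.458, -0.1912, 0.1195]
eef_rot: [0.707, -0.004, -0.707, -0.004]
contact_force: [-0.1, -0.8, -0.0]
opening: 0.679
t1.78 pos [ 0.458  -0.1912  0.1195] q [ 0.3   0.73  0.    2.06 -0.    0.36 -1.28] F [-0.1 -0.8 -0. ] M [-0.02  0.07 -0.01] open_mm 59.8
shift cm [-0.05 -0.16 -0.2 ] turn [ 0.003 -0.     0.001]
```

```bash
python3 -m pendant '[[[0,0,0,1.6,-0.15,-0.2,6],[0,0,0,1.6,0,0,6],[0,0,0,1.6,0,0,6],[0,0,0,0,0,0,6]]]' 20
python3 - <<'E'
from go import *
rep(CAP+[0,0,.006],RCAP)
p=r.get_state()['tool_pos']
for n,c in(("scene",(315,172)),("top",(336,222))):
    im=eyes.snapshot(n); np.save(f"pics/{n}_g.npy",im); crop(n,im,c,90,64,8,f"pics/g_{n}.png")
    print(n,proj(n,[p,CAP+[0,0,.021]]))
E
```

```text
clock: 2.12
tool_pos: [0.4572, -0.1924, 0.0699]
eef_rot: [-0.706, 0.006, 0.708, 0.006]
contact_force: [-0.6, -0.7, -0.1]
opening: 0.679
t2.12 pos [ 0.4572 -0.1924  0.0699] q [ 0.3   0.82  0.    2.08 -0.    0.25 -1.28] F [-0.6 -0.7 -0.1] M [0.   0.01 0.02] open_mm 59.9
shift cm [ 4.19 -0.28 -0.29] turn [-0.002  0.004  0.   ]
scene [[324.37527694 168.89158989]
 [321.90688572 175.25703733]]
top [[343.27000022 225.73952447]
 [340.3701949  225.50748156]]
```

View pics/g_scene.png

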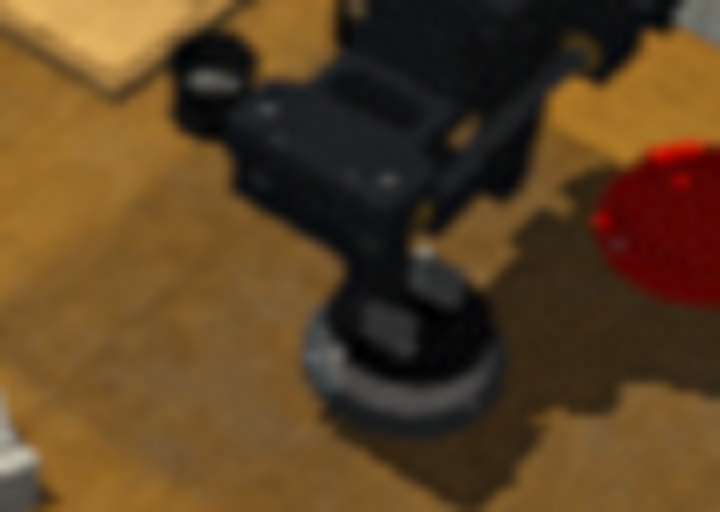

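View pics/g_top.png

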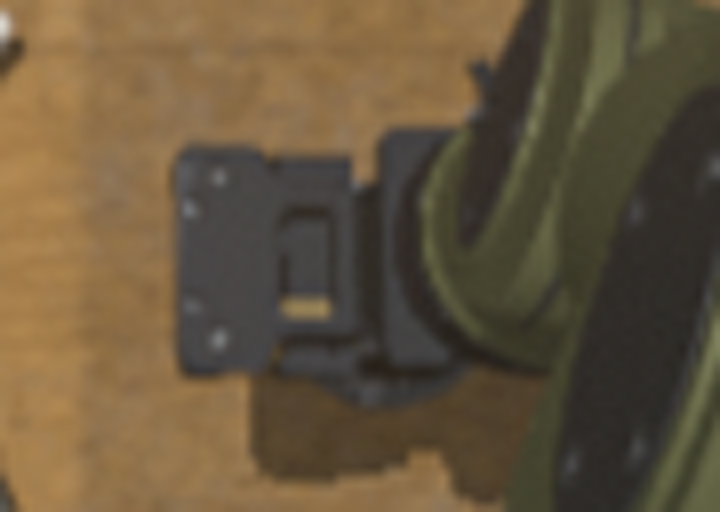

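```bash
for i in 1 2 3 4; do python3 -m pendant '[[[0,0,0,0,0,0,6]]]' | grep -E "tool_pos|eef|force"; done
```

```text
tool_pos: [0.4591, -0.1924, 0.0725]
eef_rot: [0.707, -0.006, -0.707, -0.006]
contact_force: [0.7, -0.5, 0.5]
tool_pos: [0.4595, -0.1921, 0.0727]
eef_rot: [0.708, -0.006, -0.707, -0.005]
contact_force: [0.1, -0.4, 0.9]
tool_pos: [0.4595, -0.1918, 0.0726]
eef_rot: [0.708, -0.006, -0.707, -0.005]
contact_force: [0.1, -0.4, -0.1]
tool_pos: [0.4595, -0.1916, 0.0724]
eef_rot: [0.708, -0.006, -0.707, -0.005]
contact_force: [0.1, -0.2, -0.3]
```

```bash
python3 -m pendant '[[[0,0,0,1,-0.2,0,6],[0,0,0,1,0,0,6],[0,0,0,0.8,0,0,6],[0,0,0,0.6,0,0,6],[0,0,0,0.4,0,0,6],[0,0,0,0.2,0,0,6],[0,0,0,0.1,0,0,6],[0,0,0,0,0,0,6],[0,0,0,0,0,0,6]]]' 20; python3 -c "
from go import *
rep(CAP+[0,0,.0065],RCAP)"
```

```text
clock: 3.3
tool_pos: [0.4593, -0.1894, 0.0309]
eef_rot: [0.707, -0.005, -0.707, -0.005]
contact_force: [-0.1, -0.2, -0.4]
opening: 0.681
t3.30 pos [ 0.4593 -0.1894  0.0309] q [ 0.3   0.9   0.    2.09 -0.    0.16 -1.29] F [-0.1 -0.2 -0.4] M [ 0.06  0.   -0.02] open_mm 60.0
shift cm [ 0.24  0.03 -0.07] turn [-0. -0. -0.]
```

```bash
python3 -m pendant '[[[0,0,0,0.2,0,-0.05,6],[0,0,0,0.1,0,0,6],[0,0,0,0,0,0,6],[0,0,0,0,0,0,6]]]' 20; python3 -c "
from go import *
rep(CAP+[0,0,.0065],RCAP)"
```

```text
clock: 3.63
tool_pos: [0.4597, -0.1894, 0.0278]
eef_rot: [0.707, -0.005, -0.707, -0.005]
contact_force: [0.3, 0.7, -0.2]
opening: 0.681
t3.63 pos [ 0.4597 -0.1894  0.0278] q [ 0.3   0.91  0.    2.09 -0.    0.15 -1.29] F [ 0.3  0.7 -0.2] M [0.09 0.01 0.02] open_mm 60.0
shift cm [-0.07  0.03 -0.03] turn [-0. -0. -0.]
```

```bash
python3 -m pendant '[[[0,0,0,0,0,0,4.2],[0,0,0,0,0,0,3.5],[0,0,0,0,0,0,2.9],[0,0,0,0,0,0,2],[0,0,0,0,0,0,2],[0,0,0,0,0,0,2],[0,0,0,0,0,0,2],[0,0,0,0,0,0,2]]]' 20; python3 -c "
from go import *
rep(CAP+[0,0,.0065],RCAP)"
```

```text
clock: 4.3
tool_pos: [0.4597, -0.1894, 0.0279]
eef_rot: [0.707, -0.005, -0.707, -0.005]
contact_force: [-0.3, -0.7, 2.9]
opening: 0.289
t4.30 pos [ 0.4597 -0.1894  0.0279] q [ 0.3   0.91  0.    2.09 -0.    0.15 -1.29] F [-0.3 -0.7  2.9] M [-0.01  0.1   0.03] open_mm 25.5
shift cm [-0.06  0.03 -0.03] turn [-0. -0. -0.]
```

```bash
python3 -m pendant '[[[0,0,0,-0.2,0,0,2],[0,0,0,-0.4,0,0,2],[0,0,0,-0.6,0,0,2],[0,0,0,-1,0,0,2],[0,0,0,-1.5,0,0,2],[0,0,0,-1.5,0,0,2],[0,0,0,-1.5,0,0,2],[0,0,0,0,0,0,2],[0,0,0,0,0,0,2],[0,0,0,0,0,0,2]]]' 28
python3 - <<'E'
from go import *
s,p,q=state()
rep(CAP+[0,0,.0065],RCAP)
im=eyes.snapshot("scene"); np.save("pics/scene_l.npy",im); crop("scene",im,(318,168),80,64,8,"pics/l_scene.png")
E
```

```text
clock: 5.13
tool_pos: [0.4595, -0.1892, 0.0946]
eef_rot: [-0.707, 0.005, 0.707, 0.005]
contact_force: [-0.4, 0.1, -1.1]
opening: 0.288
t5.13 pos [ 0.4595 -0.1892  0.0946] q [ 0.3   0.77  0.    2.07 -0.    0.3  -1.28] F [-0.4  0.1 -1.1] M [0.02 0.05 0.01] open_mm 25.3
shift cm [ 6.61  0.05 -0.05] turn [-0.  0.  0.]
```

View pics/l_scene.png

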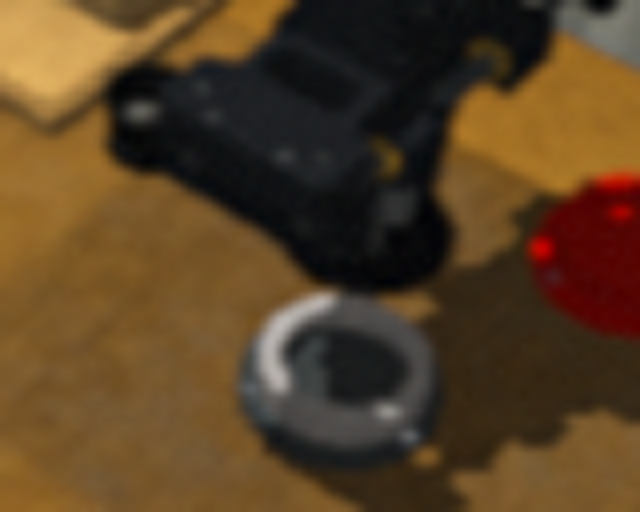

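```bash
cat >> go.py <<'E'
zl=LR[:,2]; xd=np.array([0,0,-1.])
ax=np.cross(xd,-zl); ax/=np.linalg.norm(ax)
RL=R.from_rotvec(ax*np.radians(33))*RCAP
D=.0059
E
python3 -c "
from go import *
print(zl, RL.as_matrix().round(3)); rep(LENS+zl*(D+.06),RL)"
```

```text
[-0.50864496  0.19471     0.83867057] [[ 0.509 -0.067 -0.858]
 [-0.195 -0.98  -0.039]
 [-0.839  0.187 -0.512]]
t5.18 pos [ 0.4593 -0.1891  0.0943] q [ 0.3   0.77  0.    2.07 -0.    0.3  -1.28] F [-0.1 -0.3 -1. ] M [ 0.02  0.   -0.  ] open_mm 25.2
shift cm [ -9.21 -18.71 -13.9 ] turn [-0.     0.542  0.198]
```

```bash
python3 -m pendant '[[[0,0,0,-2,0,0,2],[0,0,0,-3,0,0,2],[0,0,0,-3,0,0,2],[0,0,0,-2,0,0,2],[0,0.108,0.04,0,-2,0,2],[0,0.108,0.04,0,-2,0,2],[0,0.108,0.04,0,-2,0,2],[0,0.108,0.04,0,-2,0,2],[0,0.11,0.038,0,0,0,2],[0,0,0,0,0,0,2]]]' 28; python3 -c "
from go import *
rep(LENS+zl*(D+.06),RL)"
```

```text
clock: 6.02
tool_pos: [0.4654, -0.153, 0.2045]
eef_rot: [0.79, -0.055, -0.609, 0.042]
contact_force: [-0.1, -0.5, -1.4]
opening: 0.285
t6.02 pos [ 0.4654 -0.153   0.2045] q [ 0.09  0.51  0.1   2.28  0.52  0.09 -1.93] F [-0.1 -0.5 -1.4] M [ 0.17  0.27 -0.02] open_mm 25.1
shift cm [  3.1  -15.47 -12.67] turn [0.008 0.283 0.062]
```

```bash
cat > kin.py <<'E'
from go import *
import itertools
Z=lambda a:R.from_euler('z',a); Y=lambda a:R.from_euler('y',a)
DATA=[([1.2598273,.68989954,-.19451635,1.56618955,.15731548,.90251487,-.21508156],[.21100592,-.58772334,.23800396],[-.69647633,-.12187869,.69676452,-.12077048]),
([.61,.56,-.15,1.97,.14,.62,-.85],[.4084,-.2845,.2136],[.697,.121,-.697,.121]),
([.30,.73,0,2.06,0,.36,-1.28],[.458,-.1912,.1195],[.707,-.004,-.707,-.004]),
([.30,.91,0,2.09,0,.15,-1.29],[.4597,-.1894,.0279],[.707,-.005,-.707,-.005]),
([.30,.77,0,2.07,0,.30,-1.28],[.4595,-.1892,.0946],[-.707,.005,.707,.005]),
([.09,.51,.10,2.28,.52,.09,-1.93],[.4654,-.153,.2045],[.79,-.055,-.609,.042])]
def chain(q,s):
    J=[Z(s[0]*q[0]),Y(s[1]*q[1]),Z(s[2]*q[2]),Y(s[3]*q[3]),Z(s[4]*q[4]),Y(s[5]*q[5]),Z(s[6]*q[6])]
    A=R.identity();out=[]
    for j in J: A=A*j; out.append(A)
    return out
E
python3 - <<'E'
from kin import *
s,p,q=state(); DATA.append((s['q'],p,s['eef_rot'])); print(repr(s['q']),p,s['eef_rot'])
res=[]
for sg in itertools.product((1,-1),repeat=7):
    if sg[1]<0: continue
    Rs=[chain(d[0],sg)[-1].inv()*R.from_quat(d[2]) for d in DATA]   # should be const R0 up to base yaw
    # base rotation Rb: Rb*F*R0 = T ; fit yaw phi by scan
    b=min(((lambda L:np.mean([(L[0].inv()*l).magnitude() for l in L[1:]]))([(Z(ph)*chain(d[0],sg)[-1]).inv()*R.from_quat(d[2]) for d in DATA]),ph) for ph in (0,np.pi/2,np.pi,-np.pi/2))
    res.append((b,sg))
res.sort(); print(res[:6])
E
```

```text
array([ 0.09363048,  0.5110954 ,  0.09773723,  2.27702364,  0.52464261,
        0.09162169, -1.93318636]) [ 0.46536898 -0.15300497  0.20448913] [ 0.78997651 -0.05511131 -0.60918521  0.04234663]
[((np.float64(0.005581491269086357), 0), (-1, 1, -1, 1, -1, 1, -1)), ((np.float64(0.38372105607263446), 0), (1, 1, -1, 1, 1, 1, 1)), ((np.float64(0.3869231169256253), -1.5707963267948966), (-1, 1, 1, 1, 1, 1, -1)), ((np.float64(0.3987809760812298), 0), (-1, 1, 1, 1, -1, 1, -1)), ((np.float64(0.46040240799364973), -1.5707963267948966), (-1, 1, -1, 1, 1, 1, -1)), ((np.float64(0.47607515446170606), 0), (1, 1, -1, 1, -1, 1, 1))]
```

```bash
cat >> kin.py <<'E'
SG=(-1,1,-1,1,-1,1,-1)
DATA.append(([ 0.09363048,  0.5110954 ,  0.09773723,  2.27702364,  0.52464261,0.09162169, -1.93318636],[ 0.46536898,-0.15300497,0.20448913],[ 0.78997651,-0.05511131,-0.60918521,0.04234663]))
def rows(q):
    C=chain(q,SG); M=[m.as_matrix() for m in C]
    # after q1: x,z ; after q3 (upper arm): x,y,z ; after q5: x,y,z; after q7: z
    return np.c_[M[0][:,[0,2]],M[2][:,[0,1,2]],M[4][:,[0,1,2]],M[5][:,[0,1]],M[6][:,2]]
def fitk(lam=3e-4):
    A=np.vstack([rows(d[0]) for d in DATA]);b=np.hstack([d[1] for d in DATA])
    prior=np.array([0,.3,0,0,.33,0,0,.33,0,0,.2])
    x=np.linalg.solve(A.T@A+lam*np.eye(A.shape[1]),A.T@b+lam*prior); return x,(A@x-b).reshape(-1,3)
E
python3 - <<'E'
from kin import *
for lam in(1e-5,1e-4,1e-3):
    x,e=fitk(lam);print(x.round(3));print((e*1000).round(1).tolist())
E
```

```text
[ 0.001  0.376 -0.015 -0.059  0.567 -0.006  0.007  0.345 -0.003  0.007
  0.368]
[[-0.5, -0.5, -0.6], [0.1, 0.4, 0.5], [-0.9, 1.9, -1.2], [-1.1, -0.4, -1.2], [1.8, -1.4, 2.9], [-0.4, 0.8, -0.2], [0.6, -0.5, -0.3]]
[ 0.002  0.373 -0.013 -0.058  0.566 -0.006  0.006  0.344 -0.002  0.006
  0.364]
[[-0.6, -0.5, -0.6], [0.2, 0.2, 0.6], [-0.9, 1.9, -1.2], [-1.2, -0.3, -1.2], [1.7, -1.4, 2.9], [-0.5, 0.8, -0.2], [0.6, -0.4, -0.2]]
[ 0.007  0.35  -0.004 -0.049  0.562 -0.005  0.002  0.34   0.005  0.002
  0.336]
[[-1.4, -0.2, -1.1], [1.1, -1.3, 1.3], [-0.7, 2.1, -1.2], [-1.8, 0.1, -1.3], [1.5, -1.1, 2.7], [-0.6, 1.2, -0.2], [0.5, 0.0, -0.3]]
```

```bash
cat >> kin.py <<'E'
from scipy.optimize import least_squares
LO=np.array([-3.01,-.46,-1.47,.13,-1,.04,-2.66]);HI=np.array([3.01,2.08,1.51,2.56,4.14,2.09,2.66])
XK,_=fitk(1e-4)
R0=R.concatenate([chain(d[0],SG)[-1].inv()*R.from_quat(d[2]) for d in DATA]).mean()
def fk(q): return rows(q)@XK, chain(q,SG)[-1]*R0
def ik(P,Rt,q0,w=0.002):
    def f(q):
        p,Rq=fk(q); return np.r_[(p-P)*10,(Rq.inv()*Rt).as_rotvec()*3,(q-q0)*w]
    s=least_squares(f,np.clip(q0,LO+.001,HI-.001),bounds=(LO,HI)); p,Rq=fk(s.x)
    return s.x,np.linalg.norm(p-P),(Rq.inv()*Rt).magnitude()
E
python3 - <<'E'
from kin import *
q0=r.get_state()['q']
for so in(.06,0):
  for sd in range(0,1):
    seen=set()
    rng=np.random.default_rng(0)
    for k in range(60):
        qs=q0 if k==0 else rng.uniform(np.maximum(LO,[-1.2,0,-1.47,.5,-1,.04,-2.66]),np.minimum(HI,[1.2,1.5,1.5,2.5,4.1,2,2.66]))
        q,e,a=ik(LENS+zl*(D+so),RL,qs,1e-3)
        if e<.002 and a<.02:
            key=tuple(q.round(1)); 
            if key not in seen: seen.add(key); print(so,"start" if k==0 else "",q.round(2))
E
```

```text
0.06  [-0.11  0.65 -0.28  2.21  1.9   0.54  2.58]
0.06  [-0.83  1.12  1.17  2.27  4.14  0.75  0.19]
0.06  [-0.48  0.7   0.28  2.21  2.49  0.27  1.93]
0.06  [-0.01  0.66 -0.45  2.21  1.83  0.64  2.66]
0.06  [-0.54  0.73  0.39  2.22  2.77  0.25  1.63]
0.06  [-0.59  0.76  0.48  2.23  3.03  0.25  1.35]
0.06  [-0.81  1.04  1.05  2.27  4.06  0.63  0.28]
0.06  [-0.33  0.67  0.05  2.21  2.13  0.36  2.32]
0.06  [-0.51  0.72  0.34  2.21  2.63  0.25  1.78]
0.06  [-0.46  0.7   0.26  2.21  2.45  0.27  1.98]
0.06  [-0.61  0.77  0.51  2.23  3.13  0.26  1.25]
0.06  [-0.57  0.74  0.43  2.22  2.89  0.25  1.51]
0.06  [-0.59  0.75  0.46  2.22  2.99  0.25  1.4 ]
0.06  [-0.73  0.87  0.75  2.25  3.71  0.38  0.65]
0.06  [-0.76  0.92  0.85  2.26  3.85  0.45  0.5 ]
0.06  [-0.74  0.89  0.78  2.26  3.75  0.39  0.61]
0.06  [-0.73  0.88  0.77  2.26  3.74  0.39  0.62]
0.06  [-0.15  0.65 -0.22  2.21  1.93  0.51  2.55]
0.06  [-0.02  0.66 -0.43  2.21  1.84  0.63  2.65]
0  [-0.03  0.78 -0.36  2.16  2.    0.62  2.54]
0  [-0.77  1.28  1.18  2.22  4.07  0.87  0.17]
0  [-0.37  0.81  0.18  2.16  2.52  0.35  1.92]
0  [ 0.1   0.81 -0.58  2.16  1.92  0.76  2.66]
0  [-0.44  0.84  0.3   2.17  2.77  0.33  1.64]
0  [-0.78  1.41  1.35  2.22  4.14  1.07  0.06]
0  [-0.51  0.87  0.41  2.18  3.02  0.33  1.37]
0  [-0.75  1.18  1.03  2.22  3.99  0.72  0.29]
0  [-0.24  0.78 -0.03  2.16  2.24  0.44  2.24]
0  [-0.39  0.82  0.21  2.16  2.58  0.34  1.85]
0  [-0.4   0.82  0.23  2.16  2.63  0.34  1.81]
0  [-0.52  0.88  0.44  2.18  3.09  0.33  1.3 ]
0  [-0.47  0.85  0.35  2.17  2.89  0.32  1.52]
0  [-0.66  1.    0.73  2.2   3.67  0.46  0.67]
0  [-0.69  1.05  0.82  2.21  3.79  0.53  0.53]
0  [-0.67  1.02  0.76  2.2   3.72  0.49  0.61]
0  [-0.42  0.83  0.27  2.17  2.7   0.33  1.72]
0  [-0.22  0.78 -0.05  2.16  2.22  0.45  2.27]
0  [-0.07  0.78 -0.3   2.16  2.03  0.59  2.5 ]
0  [-0.34  0.8   0.14  2.16  2.46  0.37  1.99]
```

```bash
cat >> kin.py <<'E'
def plan(q0,q1,n):
    s,p0,R_0=state(); out=[]; pp,Rp=fk(q0)
    for k in range(1,n+1):
        a=k/n; a=a*a*(3-2*a) if n>8 else a
        p,Rq=fk(q0+(q1-q0)*a)
        sh=Rp.inv().apply(p-pp)*100; tu=(Rp.inv()*Rq).as_rotvec()
        out.append(np.r_[tu.round(3),sh.round(2)]); print(out[-1].tolist(),"|",p.round(3),Rq.as_matrix()[:,0].round(2),"q6 %.2f"%(q0+(q1-q0)*a)[5])
        pp,Rp=p,Rq
    return out
E
python3 - <<'E'
from kin import *
s,p,q=state(); q0=s['q']; pf,Rf=fk(q0); print("model err",pf-p,(Rf.inv()*q).magnitude())
qt=np.array([-.15,.65,-.22,2.21,1.93,.51,-1.5])
# roll so that q7=-1.5
def f(x):
    pp,Rq=fk(np.r_[x,-1.5]); return np.r_[(pp-(LENS+zl*(D+.06)))*10,(Rq.as_matrix()[:,0]+zl)*3,(x-qt[:6])*1e-2]
sol=least_squares(f,qt[:6]);qt=np.r_[sol.x,-1.5];print(qt.round(3),fk(qt)[0],fk(qt)[1].as_matrix().round(3).tolist())
np.save("qt.npy",qt)
plan(q0,qt,22)
E
```

```text
model err [ 0.00057034 -0.00040555 -0.0002498 ] 0.00277504800581247
[-0.155  0.652 -0.222  2.21   1.934  0.515 -1.5  ] [ 0.60118032 -0.00416861  0.18626842] [[0.509, 0.712, 0.485], [-0.195, 0.643, -0.74], [-0.839, 0.282, 0.466]]
[-0.014, -0.002, -0.0, 0.04, -0.11, 0.04] | [ 0.466 -0.152  0.204] [ 0.25 -0.14 -0.96] q6 0.09
[-0.04, -0.006, -0.0, 0.1, -0.31, 0.1] | [ 0.465 -0.15   0.202] [ 0.25 -0.14 -0.96] q6 0.10
[-0.063, -0.009, 0.0, 0.15, -0.46, 0.13] | [ 0.464 -0.145  0.2  ] [ 0.24 -0.14 -0.96] q6 0.11
[-0.084, -0.011, 0.001, 0.2, -0.57, 0.12] | [ 0.463 -0.14   0.196] [ 0.23 -0.14 -0.96] q6 0.13
[-0.102, -0.012, 0.002, 0.23, -0.62, 0.05] | [ 0.462 -0.134  0.193] [ 0.22 -0.15 -0.97] q6 0.15
[-0.118, -0.012, 0.004, 0.26, -0.61, -0.08] | [ 0.462 -0.129  0.189] [ 0.21 -0.15 -0.97] q6 0.17
[-0.131, -0.012, 0.007, 0.27, -0.54, -0.24] | [ 0.462 -0.123  0.186] [ 0.2  -0.17 -0.97] q6 0.19
[-0.141, -0.011, 0.01, 0.27, -0.4, -0.43] | [ 0.465 -0.118  0.183] [ 0.2  -0.18 -0.96] q6 0.22
[-0.148, -0.009, 0.014, 0.25, -0.19, -0.62] | [ 0.469 -0.113  0.18 ] [ 0.2  -0.2  -0.96] q6 0.25
[-0.152, -0.0
[... 530 characters left out ...]
77] [ 0.35 -0.26 -0.9 ] q6 0.41
[-0.12, -0.003, 0.039, 0.07, 1.61, -0.98] | [ 0.552 -0.057  0.178] [ 0.38 -0.25 -0.89] q6 0.44
[-0.107, -0.004, 0.038, 0.06, 1.65, -0.84] | [ 0.565 -0.044  0.18 ] [ 0.42 -0.24 -0.88] q6 0.46
[-0.092, -0.004, 0.035, 0.05, 1.58, -0.68] | [ 0.577 -0.032  0.182] [ 0.45 -0.23 -0.86] q6 0.48
[-0.074, -0.004, 0.03, 0.05, 1.41, -0.51] | [ 0.587 -0.021  0.184] [ 0.47 -0.22 -0.85] q6 0.49
[-0.055, -0.003, 0.024, 0.04, 1.12, -0.35] | [ 0.595 -0.012  0.185] [ 0.49 -0.21 -0.85] q6 0.51
[-0.035, -0.002, 0.015, 0.03, 0.73, -0.2] | [ 0.6   -0.006  0.186] [ 0.5  -0.2  -0.84] q6 0.51
[-0.012, -0.001, 0.005, 0.01, 0.26, -0.07] | [ 0.601 -0.004  0.186] [ 0.51 -0.19 -0.84] q6 0.52
```

Run:
```python
from kin import *
P=np.array([.47,-.14,.22])
rep(P,RCAP)
print(ik(P,RCAP,np.array([.3,.6,0,2,0,.5,-1.3]))[0].round(2))
```

```text
t6.02 pos [ 0.4654 -0.153   0.2045] q [ 0.09  0.51  0.1   2.28  0.52  0.09 -1.93] F [-0.1 -0.5 -1.4] M [ 0.17  0.27 -0.02] open_mm 25.1
shift cm [-1.55 -1.1  -0.84] turn [-0.003 -0.258 -0.136]
[ 0.19  0.55  0.01  1.99 -0.01  0.61 -1.38]
```

```bash
python3 -m pendant '[[[0,-0.06,-0.03,-0.5,-0.3,-0.2,2],[0,-0.1,-0.05,-0.5,-0.4,-0.3,2],[0,-0.1,-0.05,-0.5,-0.4,-0.3,2],[-0.06,0,0,0,0,0,2],[-0.12,0,0,0,0,0,2],[-0.12,0,0,0,0,0,2],[-0.12,0,0,0,0,0,2],[-0.12,0,0,0,0,0,2],[-0.12,0,0,0,0,0,2],[-0.12,0,0,0,0,0,2]]]' 28
python3 - <<'E'
from kin import *
rep(np.array([.47,-.14,.22]),RCAP)
E
```

```text
clock: 6.85
tool_pos: [0.4704, -0.1422, 0.2172]
eef_rot: [0.659, 0.257, -0.653, 0.27]
contact_force: [-0.5, 0.6, -0.6]
opening: 0.282
t6.85 pos [ 0.4704 -0.1422  0.2172] q [ 0.55  0.59 -0.57  1.99  0.51  0.69 -1.14] F [-0.5  0.6 -0.6] M [ 0.03 -0.02 -0.  ] open_mm 24.8
shift cm [-0.29 -0.18 -0.12] turn [ 0.779 -0.009 -0.019]
```

```bash
cat > tgt.py <<'E'
from kin import *
def tgt(so,q7,qg,d=None):
    def f(x):
        pp,Rq=fk(np.r_[x,q7]); return np.r_[(pp-(LENS+zl*((d or D)+so)))*10,(Rq.as_matrix()[:,0]+zl)*3,(x-qg[:6])*1e-2]
    return np.r_[least_squares(f,qg[:6]).x,q7]
E
python3 - <<'E'
from tgt import *
s,p,q=state(); q0=s['q']
qt=tgt(.06,-1.5,np.array([-.01,.66,-.45,2.21,1.83,.64])); print(q0.round(2),qt.round(2))
plan(q0,qt,18)
E
```

```text
[ 0.55  0.59 -0.57  1.99  0.51  0.69 -1.14] [-0.01  0.66 -0.45  2.21  1.84  0.65 -1.5 ]
[-0.011, -0.005, 0.005, 0.08, 0.03, 0.01] | [ 0.472 -0.145  0.207] [ 0.02 -0.02 -1.  ] q6 0.69
[-0.031, -0.013, 0.015, 0.23, 0.1, 0.02] | [ 0.473 -0.146  0.205] [ 0.02 -0.04 -1.  ] q6 0.69
[-0.049, -0.019, 0.023, 0.33, 0.19, -0.02] | [ 0.474 -0.148  0.202] [ 0.02 -0.07 -1.  ] q6 0.68
[-0.064, -0.023, 0.031, 0.38, 0.28, -0.12] | [ 0.477 -0.149  0.198] [ 0.03 -0.11 -0.99] q6 0.68
[-0.078, -0.025, 0.038, 0.38, 0.4, -0.28] | [ 0.482 -0.149  0.195] [ 0.05 -0.15 -0.99] q6 0.68
[-0.089, -0.025, 0.044, 0.34, 0.54, -0.49] | [ 0.49  -0.149  0.192] [ 0.07 -0.19 -0.98] q6 0.68
[-0.098, -0.023, 0.048, 0.26, 0.7, -0.74] | [ 0.5   -0.146  0.189] [ 0.11 -0.23 -0.97] q6 0.67
[-0.104, -0.019, 0.052, 0.17, 0.87, -1.0] | [ 0.512 -0.141  0.187] [ 0.15 -0.26 -0.95] q6 0.67
[-0.107, -0.015, 0.055, 0.07, 1.05, -1.24] | [ 0.525 -0.132  0.186] [ 0.2  -0.29 -0.94] q6 0.67
[-0.107, -0.01, 0.056, -0.02, 1.21, -1.45] | [ 0.54  -0.12   0.186] [ 0.25 -0.3  -0.92] q6 0.66
[-0.105, -0.005, 0.056, -0.1, 1.34, -1.6] | [ 0.554 -0.104  0.186] [ 0.3 -0.3 -0.9] q6 0.66
[-0.1, 0.0, 0.054, -0.16, 1.43, -1.67] | [ 0.567 -0.086  0.186] [ 0.35 -0.29 -0.89] q6 0.66
[-0.092, 0.004, 0.051, -0.18, 1.45, -1.66] | [ 0.578 -0.067  0.186] [ 0.4  -0.28 -0.87] q6 0.65
[-0.081, 0.006, 0.045, -0.18, 1.4, -1.56] | [ 0.587 -0.048  0.186] [ 0.44 -0.26 -0.86] q6 0.65
[-0.067, 0.007, 0.038, -0.16, 1.25, -1.35] | [ 0.594 -0.031  0.186] [ 0.47 -0.23 -0.85] q6 0.65
[-0.051, 0.007, 0.03, -0.12, 1.01, -1.06] | [ 0.598 -0.017  0.186] [ 0.49 -0.21 -0.84] q6 0.65
[-0.033, 0.005, 0.019, -0.08, 0.67, -0.69] | [ 0.6   -0.008  0.186] [ 0.5  -0.2  -0.84] q6 0.65
[-0.011, 0.002, 0.007, -0.02, 0.24, -0.24] | [ 0.601 -0.004  0.186] [ 0.51 -0.19 -0.84] q6 0.65
```

```bash
python3 -m pendant '[[[-0.04,-0.018,0.02,0.1,0.13,0.03,2],[-0.05,-0.02,0.023,0.2,0.2,0,2],[-0.064,-0.023,0.031,0.2,0.3,-0.1,2],[-0.078,-0.025,0.038,0.2,0.4,-0.3,2],[-0.09,-0.025,0.044,0.3,0.5,-0.5,2],[-0.1,-0.023,0.048,0.2,0.7,-0.7,2],[-0.1,-0.02,0.052,0.1,0.9,-1,2],[-0.11,-0.015,0.055,0,1,-1.2,2],[-0.11,-0.01,0.056,0,1.2,-1.5,2],[-0.1,-0.005,0.056,-0.1,1.3,-1.6,2]]]' 28
python3 - <<'E'
from tgt import *
s,p,q=state(); q0=s['q']
rep(LENS+zl*(D+.06))
qt=tgt(.06,-1.5,np.array([-.01,.66,-.45,2.21,1.83,.64])); print(q0.round(2),qt.round(2), fk(q0)[0]-p)
print("turn",(q.inv()*fk(qt)[1]).as_rotvec().round(3))
plan(q0,qt,8)
E
```

```text
clock: 7.68
tool_pos: [0.551, -0.1013, 0.2026]
eef_rot: [0.465, 0.345, -0.481, 0.659]
contact_force: [0.3, -1.4, -1.3]
opening: 0.284
t7.68 pos [ 0.551  -0.1013  0.2026] q [ 0.13  0.61 -0.36  2.13  1.35  0.58 -1.31] F [ 0.3 -1.4 -1.3] M [0.26 0.18 0.02] open_mm 25.0
shift cm [-0.06  5.36 -9.66] turn None
[ 0.13  0.61 -0.36  2.13  1.35  0.58 -1.31] [-0.01  0.66 -0.45  2.21  1.84  0.65 -1.5 ] [ 0.00038194 -0.01762676 -0.00811689]
turn [-0.431  0.038  0.247]
[-0.056, -0.001, 0.026, -0.01, 0.67, -1.05] | [ 0.558 -0.108  0.193] [ 0.32 -0.31 -0.89] q6 0.59
[-0.056, 0.0, 0.027, -0.03, 0.77, -1.09] | [ 0.564 -0.097  0.192] [ 0.35 -0.3  -0.89] q6 0.59
[-0.055, 0.002, 0.029, -0.04, 0.87, -1.14] | [ 0.571 -0.084  0.191] [ 0.38 -0.29 -0.88] q6 0.60
[-0.054, 0.003, 0.031, -0.06, 0.96, -1.18] | [ 0.577 -0.07   0.189] [ 0.4  -0.28 -0.87] q6 0.61
[-0.054, 0.005, 0.032, -0.07, 1.05, -1.23] | [ 0.584 -0.055  0.188] [ 0.43 -0.26 -0.86] q6 0.62
[-0.053, 0.006, 0.034, -0.08, 1.15, -1.27] | [ 0.59  -0.039  0.188] [ 0.46 -0.24 -0.85] q6 0.63
[-0.052, 0.008, 0.035, -0.09, 1.24, -1.31] | [ 0.596 -0.022  0.187] [ 0.48 -0.22 -0.85] q6 0.64
[-0.051, 0.009, 0.037, -0.1, 1.32, -1.36] | [ 0.601 -0.004  0.186] [ 0.51 -0.19 -0.84] q6 0.65
```

```bash
python3 -m pendant '[[[-0.055,0,0.026,0,0.6,-1,2],[-0.055,0,0.027,0,0.7,-1.1,2],[-0.055,0,0.029,0,0.8,-1.1,2],[-0.055,0,0.031,0,0.9,-1.2,2],[-0.055,0.005,0.032,0,1,-1.2,2],[-0.055,0.006,0.034,0,0.9,-1.2,2],[-0.055,0.008,0.035,0,0.8,-1,2],[-0.05,0.009,0.037,0,0.5,-0.6,2],[0,0,0,0,0,0,2],[0,0,0,0,0,0,2]]]' 28
cat >> tgt.py <<'E'
def aim(P):
    s,p,q=state(); x=q.as_matrix()[:,0]; a=np.cross(x,-zl); m=np.linalg.norm(a); th=np.arctan2(m,x@-zl)
    Rt=R.from_rotvec(a/m*th)*q
    rep(P,Rt); print("axis err deg %.2f"%np.degrees(th), "shift after turn",(Rt.inv().apply(P-p)*100).round(2))
E
python3 - <<'E'
from tgt import *
aim(LENS+zl*(D+.06))
E
```

```text
clock: 8.52
tool_pos: [0.5914, -0.0081, 0.1895]
eef_rot: [0.359, 0.39, -0.306, 0.791]
contact_force: [0.9, -1.1, -0.8]
opening: 0.285
t8.52 pos [ 0.5914 -0.0081  0.1895] q [ 0.04  0.67 -0.44  2.22  1.91  0.64 -1.52] F [ 0.9 -1.1 -0.8] M [ 0.17  0.46 -0.06] open_mm 25.1
shift cm [ 0.69  0.86 -0.07] turn [0.    0.008 0.005]
axis err deg 0.51 shift after turn [ 0.7   0.86 -0.06]
```

```bash
python3 -m pendant '[[[0,0.008,0.005,0.3,0.4,0,2],[0,0,0,0.3,0.4,0,2],[0,0,0,0,0,0,2],[0,0,0,0,0,0,2],[0,0,0,0,0,0,2]]]' 28
python3 - <<'E'
from tgt import *
aim(LENS+zl*(D+.06))
for n,c in(("scene",(238,160)),("top",(278,155))):
    im=eyes.snapshot(n); np.save(f"pics/{n}_s.npy",im); crop(n,im,c,90,64,8,f"pics/s_{n}.png")
aim(LENS+zl*(D+.06))
E
```

```text
clock: 8.93
tool_pos: [0.6017, -0.0037, 0.1885]
eef_rot: [0.362, 0.391, -0.301, 0.791]
contact_force: [0.9, -1.8, -1.0]
opening: 0.281
t8.93 pos [ 0.6017 -0.0037  0.1885] q [ 0.04  0.68 -0.44  2.2   1.91  0.62 -1.51] F [ 0.9 -1.8 -1. ] M [0.2  0.49 0.01] open_mm 24.8
shift cm [ 0.17 -0.14 -0.08] turn [ 0.     0.    -0.005]
axis err deg 0.30 shift after turn [ 0.17 -0.14 -0.08]
t9.03 pos [ 0.6015 -0.0036  0.1885] q [ 0.04  0.68 -0.44  2.2   1.91  0.62 -1.51] F [ 0.1 -1.  -1.3] M [0.19 0.46 0.03] open_mm 24.8
shift cm [ 0.18 -0.13 -0.07] turn [-0.     0.    -0.005]
axis err deg 0.30 shift after turn [ 0.18 -0.13 -0.07]
```

View pics/s_scene.png

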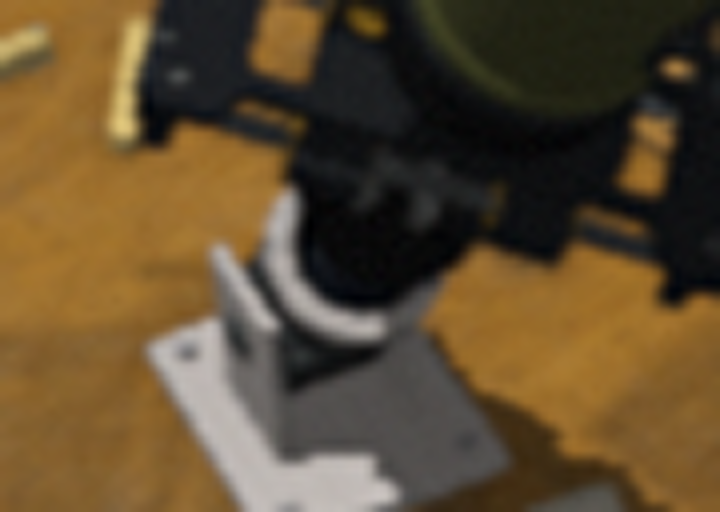

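View pics/s_top.png

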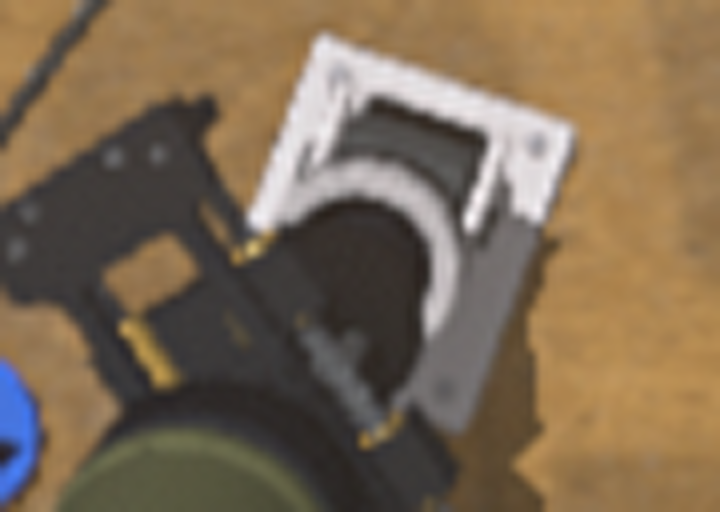

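Run:
```python
from tgt import *
from fit import circ
s,p,q=state(); M=q.as_matrix(); c=p+M[:,0]*D
Rm=np.c_[M[:,2],M[:,1],-M[:,0]]
o=[]
for n,cc in(("scene",(238,160)),("top",(278,155))):
    im=np.load(f"pics/{n}_s.npy")[:,:,::-1].astype(np.uint8); im=cv2.resize(cv2.convertScaleAbs(im,alpha=1.8,beta=20),None,fx=8,fy=8,interpolation=cv2.INTER_CUBIC)
    def dr(P,col): cv2.polylines(im,[np.int32((proj(n,P)+.5)*8-.5)],True,col,1)
    dr(circ(c,Rm,.032,0),(0,255,0)); dr(circ(c,Rm,.032,.003),(0,255,255)); dr(circ(LENS,LR,.0325,0),(0,0,255)); dr(circ(LENS,LR,.0245,0),(255,0,0))
    for sg in(1,-1): dr(c+np.array([[a*.01,sg*.010+b*.003,.021] for a,b in[(1,1),(1,-1),(-1,-1),(-1,1)]])@Rm.T,(255,0,255))
    u,v=cc[0]*8,cc[1]*8; o.append(im[v-230:v+230,u-190:u+200])
cv2.imwrite("pics/so.png",np.hstack(o))
```

```text
(no output)
```

View pics/so.png

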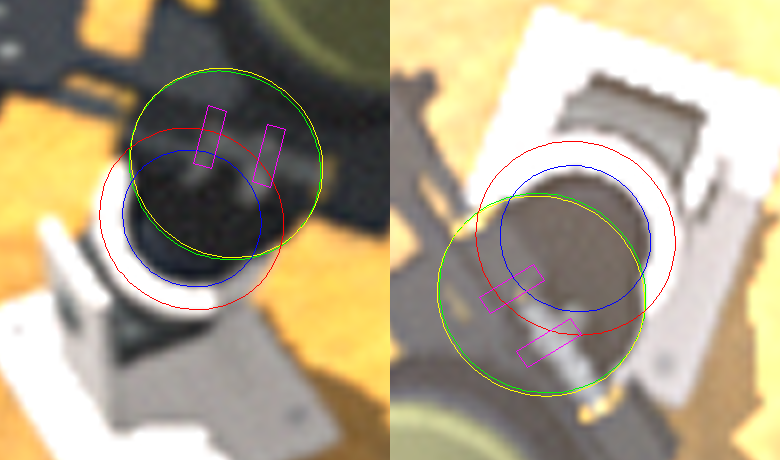

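```bash
python3 -m pendant '[[[0,0,-0.005,0.5,-0.13,-0.07,2],[0,0,0,1,0,0,2],[0,0,0,1.2,0,0,2],[0,0,0,1,0,0,2],[0,0,0,0.7,0,0,2],[0,0,0,0.3,0,0,2],[0,0,0,0.1,0,0,2],[0,0,0,0,0,0,2],[0,0,0,0,0,0,2]]]' 28
python3 - <<'E'
from tgt import *
aim(LENS+zl*(D+.012))
E
```

```text
clock: 9.78
tool_pos: [0.6248, -0.0128, 0.1477]
eef_rot: [0.361, 0.393, -0.302, 0.79]
contact_force: [-0.3, -0.2, -0.7]
opening: 0.286
t9.78 pos [ 0.6248 -0.0128  0.1477] q [ 0.06  0.78 -0.44  2.16  2.    0.66 -1.55] F [-0.3 -0.2 -0.7] M [ 0.21  0.45 -0.01] open_mm 25.2
shift cm [ 0.19 -0.03  0.02] turn [ 0.    -0.    -0.001]
axis err deg 0.05 shift after turn [ 0.19 -0.03  0.02]
```

```bash
python3 -m pendant '[[[0,0,0,0.2,-0.03,0.02,2],[0,0,0,0.2,0,0,2],[0,0,0,0.2,0,0,2],[0,0,0,0.1,0,0,2],[0,0,0,0,0,0,2]]]' 28
python3 - <<'E'
from tgt import *
aim(LENS+zl*D)
E
```

```text
clock: 10.2
tool_pos: [0.6283, -0.0148, 0.1414]
eef_rot: [0.361, 0.393, -0.302, 0.79]
contact_force: [0.6, 0.2, -1.1]
opening: 0.284
t10.20 pos [ 0.6283 -0.0148  0.1414] q [ 0.07  0.79 -0.44  2.15  2.01  0.66 -1.56] F [ 0.6  0.2 -1.1] M [0.23 0.43 0.01] open_mm 25.0
shift cm [ 0.65  0.02 -0.02] turn [ 0.  0. -0.]
axis err deg 0.02 shift after turn [ 0.65  0.02 -0.02]
```

```bash
python3 -m pendant '[[[0,0,0,0.15,0,0,2],[0,0,0,0.15,0,0,2],[0,0,0,0.1,0,0,2],[0,0,0,0.05,0,0,2],[0,0,0,0,0,0,2]]]' 28
python3 - <<'E'
from tgt import *
aim(LENS+zl*D)
s=state()[0];print("F along tool x",state()[2].inv().apply(s['contact_force']).round(2))
E
```

```text
clock: 10.62
tool_pos: [0.6306, -0.0157, 0.1377]
eef_rot: [0.361, 0.393, -0.302, 0.79]
contact_force: [-0.8, 0.1, -1.1]
opening: 0.284
t10.62 pos [ 0.6306 -0.0157  0.1377] q [ 0.07  0.8  -0.44  2.15  2.02  0.66 -1.56] F [-0.8  0.1 -1.1] M [ 0.2   0.42 -0.02] open_mm 25.0
shift cm [ 0.21  0.02 -0.02] turn [ 0.  0. -0.]
axis err deg 0.03 shift after turn [ 0.21  0.02 -0.02]
F along tool x [ 0.53 -0.94 -0.91]
```

```bash
for k in 1 2 3; do python3 -m pendant '[[[0,0,0,0.1,0,0,2],[0,0,0,0,0,0,2]]]' 28 >/dev/null
python3 - <<'E'
from tgt import *
aim(LENS+zl*D)
s=state()[0];print("F tool",state()[2].inv().apply(s['contact_force']).round(2))
E
done
```

```text
t10.78 pos [ 0.6311 -0.0158  0.1369] q [ 0.07  0.81 -0.44  2.15  2.02  0.66 -1.56] F [ 0.4 -0.1 -1. ] M [ 0.24  0.42 -0.02] open_mm 25.1
shift cm [ 0.11  0.01 -0.02] turn [-0.     0.    -0.001]
axis err deg 0.03 shift after turn [ 0.11  0.01 -0.02]
F tool [ 1.05 -0.14 -0.17]
t10.95 pos [ 0.6316 -0.0159  0.1362] q [ 0.07  0.81 -0.44  2.15  2.02  0.66 -1.56] F [-0.4  0.3  0.4] M [ 0.16  0.46 -0.02] open_mm 25.3
shift cm [ 0.03  0.01 -0.01] turn [ 0.     0.    -0.001]
axis err deg 0.04 shift after turn [ 0.03  0.01 -0.01]
F tool [-0.55  0.01 -0.2 ]
t11.12 pos [ 0.6317 -0.0159  0.1361] q [ 0.07  0.81 -0.44  2.15  2.02  0.67 -1.56] F [-5.3  0.5  7.5] M [-0.05  0.43 -0.2 ] open_mm 25.5
shift cm [ 0.01  0.   -0.01] turn [ 0.     0.    -0.001]
axis err deg 0.07 shift after turn [ 0.01  0.   -0.01]
F tool [-9.14 -1.26  0.7 ]
```

```bash
python3 -m pendant '[[[0,0,0,0.03,0,0,2],[0,0,0,0,0,0,3.4],[0,0,0,0,0,0,4.2],[0,0,0,0,0,0,5.5],[0,0,0,0,0,0,6],[0,0,0,0,0,0,6]]]' 28
python3 - <<'E'
from tgt import *
aim(LENS+zl*D)
E
```

```text
clock: 11.62
tool_pos: [0.6325, -0.0164, 0.135]
eef_rot: [0.361, 0.392, -0.302, 0.79]
contact_force: [-0.9, -0.2, -0.2]
opening: 0.639
t11.62 pos [ 0.6325 -0.0164  0.135 ] q [ 0.07  0.81 -0.44  2.14  2.02  0.66 -1.56] F [-0.9 -0.2 -0.2] M [ 0.15  0.4  -0.01] open_mm 56.3
shift cm [-0.13  0.   -0.04] turn [-0.     0.    -0.001]
axis err deg 0.04 shift after turn [-0.13  0.   -0.04]
```

```bash
python3 -m pendant '[[[0,0,0,-0.3,0,0,6],[0,0,0,-0.8,0,0,6],[0,0,0,-1.5,0,0,6],[0,0,0,-2,0,0,6],[0,0,0,-2.5,0,0,6],[0,0,0,-3,0,0,6],[0,0,0,-3,0,0,6],[0,0,0,-2.5,0,0,6],[0,0,0,-1,0,0,6],[0,0,0,0,0,0,6]]]' 28
python3 - <<'E'
from tgt import *
aim(LENS+zl*(D+.15))
o=[]
for n,c in(("scene",(238,160)),("top",(278,155))):
    im=eyes.snapshot(n); np.save(f"pics/{n}_r.npy",im); crop(n,im,c,48,60,8,"a.png"); o.append(cv2.imread("a.png"))
cv2.imwrite("pics/r.png",np.hstack(o))
E
```

```text
clock: 12.45
tool_pos: [0.5473, 0.0173, 0.2771]
eef_rot: [0.361, 0.391, -0.301, 0.791]
contact_force: [-0.4, 0.0, -0.1]
opening: 0.682
t12.45 pos [0.5473 0.0173 0.2771] q [-0.05  0.44 -0.4   2.25  1.56  0.54 -1.25] F [-0.4  0.  -0.1] M [0.19 0.32 0.01] open_mm 60.1
shift cm [ 1.78 -0.12 -0.02] turn [ 0.     0.001 -0.005]
axis err deg 0.30 shift after turn [ 1.78 -0.11 -0.02]
```

View pics/r.png

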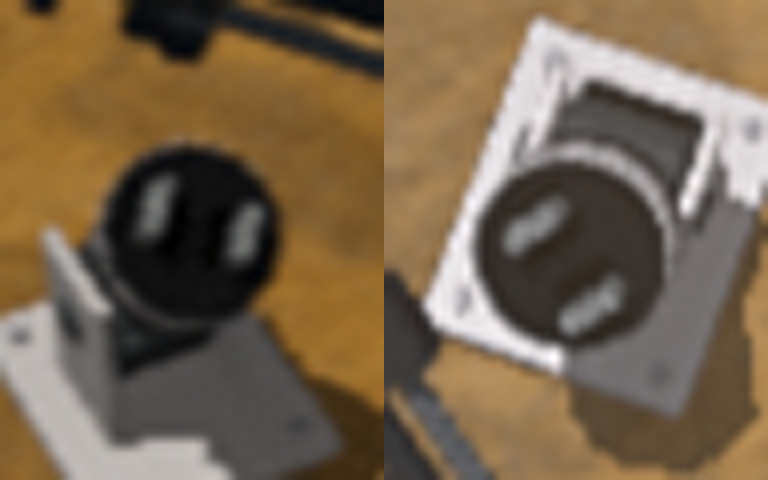

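Run:
```python
from tgt import *
from fit import circ
s,p,q=state(); M=q.as_matrix()
Rm=np.c_[M[:,2],M[:,1],-M[:,0]]; c=LENS
o=[]
for n,cc in(("scene",(238,160)),("top",(278,155))):
    im=np.load(f"pics/{n}_r.npy")[:,:,::-1].astype(np.uint8); im=cv2.resize(cv2.convertScaleAbs(im,alpha=1.3,beta=10),None,fx=8,fy=8,interpolation=cv2.INTER_CUBIC)
    def dr(P,col): cv2.polylines(im,[np.int32((proj(n,P)+.5)*8-.5)],True,col,1)
    dr(circ(c,Rm,.032,.003),(0,255,255)); dr(circ(c,LR,.0325,0),(0,0,255))
    for sg in(1,-1): dr(c+np.array([[a*.01,sg*.016+b*.003,.021] for a,b in[(1,1),(1,-1),(-1,-1),(-1,1)]])@Rm.T,(255,0,255))
    u,v=cc[0]*8,cc[1]*8; o.append(im[v-230:v+230,u-190:u+200])
cv2.imwrite("pics/ro.png",np.hstack(o))
```

```text
(no output)
```

View pics/ro.png

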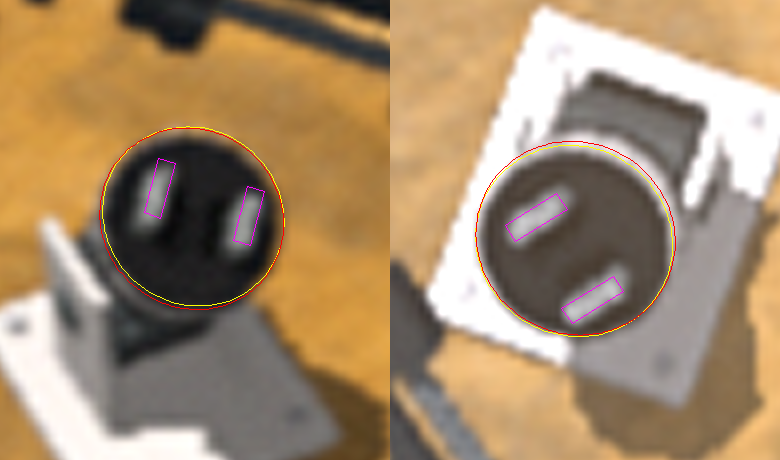

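Run:
```python
from h import *
a=np.load("pics/top.npy").astype(int);b=np.load("pics/top_r.npy").astype(int)
for nm,(u,v) in dict(vial=(183,206),oil=(148,211),felt=(248,258),bar=(208,259),vblock=(284,196),loupe=(360,177),ring=(391,187)).items():
    print(nm,np.abs(a-b)[v-7:v+8,u-7:u+8].mean().round(1))
print(r.get_state()['contact_force'],np.abs(r.get_state()['qd']).max()); print(r.finish_job())
```

```text
vial 8.3
oil 7.0
felt 101.4
bar 58.6
vblock 37.5
loupe 6.6
ring 7.3
[0.51016442 0.71866499 0.02907233] 0.034906017345599914
the job is handed in; nothing more can be done
None
```

Run:
```python
import numpy as np,cv2
a=np.load("pics/top_r.npy");b=np.load("pics/scene_r.npy")
cv2.imwrite("pics/end.png",np.hstack([cv2.resize(x[110:290,120:420,::-1],None,fx=1.33,fy=1.33) for x in(a,b)]))
```

```text
(no output)
```

View pics/end.png

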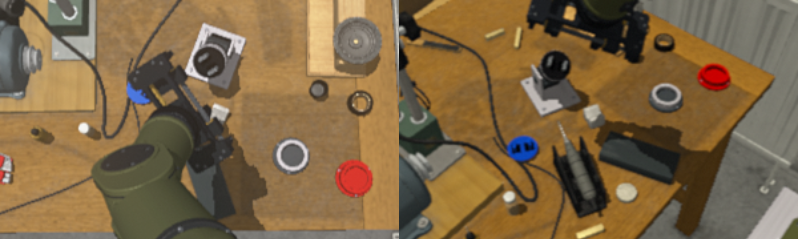

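The dust cap is on the lens, locked and let go, and the job was handed in just after 12.5 s of the 40 s. No verdict is reported back, so what follows is my own evidence.

**What I did:** I pinched the tabs to their stops (opening about 25.5 mm) and lifted the cap about 67 mm clear of the keeper. A direct tilt toward the lens ran the wrist close to a joint limit, so I backed out and came round another way. I fitted the cap along the lens axis, and contact came within about 0.1 mm of the expected depth, at about 9 N. Then I opened the gripper and backed off 13 cm.

**Last checks:**
- **Fit:** with the arm clear, the flange and both ribs lie on the outlines drawn for a seated, sprung-out cap, in both cameras. That agreement is by eye, good to about 1–2 mm.
- **Robot contact:** the force reading was about 1 N, which is noise level.
- **Bystanders:** the top-view pixel comparison changed little for the vial, oiler and loupe. It disagreed at the felt wheel, brass bar and V-block. Looking at the saved pictures after handing in, the arm hides or shades these three from above. The scene view shows them standing where they were, to the eye.
- **Look-alikes:** the red keeper and the blue cap were not touched.

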